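Refit the slitter's lift-off guard door

TASK

The strip slitter's round blade is bare: its guard door is parked in the empty bracket next to it. Pinch the door's two sprung hinge pins in by their finger tabs, lift the door off, lower it between the slitter's ears until it stands on the base, and let go so that both pins spring out through the slots in the ears.

Things in the scene. Friction and masses are not known exactly. Their poses are not given: they have to be found in the camera images.
- guard: guard door: upright aluminium plate 80 wide (y), 6 thick (x), 45 mm high on a foot 34 deep, 80 wide, 8 high. Origin: centre of the foot's underside, z up. On top, two flat steel finger tabs square to y, 26 wide (x), 5 thick, rising to 112 mm; outer faces 62 mm apart, 26 when pinched in. 0.3 kg. It stands in a bare dark bracket, base 12 mm high, ears like the slitter's. Not the loose plate with a wire loop
- pin_left (a joint): travel of the 6 mm round hinge pin on the guard's +y side, fixed to that side's tab, along y at 50 mm above the underside: 0 m sprung out (tip 60 mm from the middle), 0.018 m pinched fully in (tip at 42 mm). The spring pushes out with 3 N at 0, 5 N at 0.018: pinch both tabs with 15 to 30 N. With a pin out, the ear's slot keeps the door from lifting
- pin_right (a joint): the same for the hinge pin and tab on the guard's -y side
- slitter_seat (a point): where the guard's origin belongs: on the slitter's grey base, 12 mm above the bench, midway between its ears. y from ear to ear, x towards the blade. Ears 7 thick, 56 long (x), inner faces 100 mm apart, tops 67 mm above this point; pin slots 30 mm long (x, centred), 44 to 58 mm up. Blade 30 to 94 mm behind (+x), 72 high; motor box beyond, 32 high; low roller 37 to 56 in front
Things that resemble listed ones, but are neither listed nor needed, are in the scene too. Leave any red, turquoise or yellow look-alike of the guard alone.

How it is judged:
On the way, in this order (a step that is already met when the one before it is completed fails the run):
1. both hinge pins are pinched in, at least 11 mm each (value of joint each of pin_left, pin_right above 0.011 m), for 0.1 s.
2. the door is lifted off: its underside is more than 70 mm above the bench (height (world z) of guard above 0.07 m), for 0.1 s.
At the end, for the whole second after the job is handed in: The guard door stands upright (within 7 degrees) and at rest on the slitter's base, square to it within 11 degrees, its origin within 13 mm in x, 9 mm in y and 5 mm in z of slitter_seat, and both pins have sprung out (each reads under 4 mm), so that they lie in the slots of both ears (x of guard in the frame of slitter_seat between -0.013 and 0.013 m and y of guard in the frame of slitter_seat between -0.009 and 0.009 m and z of guard in the frame of slitter_seat between -0.005 and 0.005 m and value of joint each of pin_left, pin_right below 0.004 m and angle between guard's own z axis and vertical below 0.12 rad and angle between the y axis of guard and the y axis of slitter_seat, either way round below 0.2 rad and linear speed of guard below 0.02 m/s); the robot touches nothing.
It also fails if it takes over 48 s, if anything falls off the work surface, if the arm or the gripper's body presses on something with over 40 N, if the wrist force passes 120 N, or if a joint passes its speed limit or range.

ROBOT

A 6-joint arm with a two-finger parallel gripper is mounted at the origin on the work surface. World frame = base frame: x ahead of the robot, y to its left, z up, the work surface at z = 0. Lengths are in m, angles in rad, forces in N, time in s.
With the tool pointing down it reaches from about 0.275 to 0.825 m from the base axis. Payload 4.9 kg.
Tool frame: the origin (TCP) lies midway between the tips of the shut fingers; the grasp point (between the pads) lies 19 mm behind it (bot.grip_depth is the distance from the TCP to the grasp point, in m); y points along the fingers, x is the direction in which the jaws open and shut, and the axes are right-handed (so a half turn about y gives the same grasp; the last joint's range is limited). The gripper opens to 85 mm and grips with 20 to 120 N. Pads are 22 mm wide; open, the fingers measure 114 mm over their backs; the gripper's body (76 mm by 85 mm) begins 54 mm behind the grasp point. The pads swing forward as they close: fully open they stand 13 mm farther back than shut.
Start: joints at [1.009, 0.326, -0.193, 1.052, 0, 1.437], TCP at [0.228, 0.5, 0.231] pointing down, gripper open.
Joint ranges: [-2.65, 2.65], [-0.97, 1.79], [-1.3, 1.35], [-1.93, 2.1], [-1.47, 1.37], [-3.14, 3.14]. Speed limits (rad/s): [2.57, 2.57, 3.14, 3.14, 3.14, 3.14].

INTERFACE

Orientations are given as a unit quaternion [w, x, y, z].
In Python, from cell import bot gives the robot as it stands. Calls block until the motion is done:
- bot.move_pose(position, orientation): joint-space move of the TCP to a pose.
- bot.move_linear(position, speed=0.15, rotation=None, until_force=None): straight line of the TCP; rotation=None keeps the orientation; speed is the mean speed in m/s. With until_force (N) it stops when the force on the tool has changed by that much, and returns True; else False.
- bot.goto_joints(angles): joint-space move.
- bot.set_gripper(opening, grasp_force=None): opening from 0.0 (shut) to 1.0 (fully open); grasp_force is the grip in N (None keeps the last); returns when the fingers have stopped.
- bot.wait(seconds).
- bot.solve_ik(position, orientation): joint angles nearest the present ones, or None.
- bot.camera(name): name is "scene" or "top"; returns the picture (420x560x3 uint8, red, green, blue); there is no depth.
- bot.calibration(name): a dict with "mtx" (3x3 intrinsics, pixels), "extrinsics" (4x4, takes a point from world to camera coordinates). Camera axes: x right, y down, z forward; pixel columns grow to the right and rows downward; lengths in m; the calibration is good to about 2 mm. A picture is of the moment at which its call begins. calibration takes no time and is no camera call.
A pose or a line that the arm cannot do raises bot.PlanningError and nothing moves.
- bot.close_job(): hands the job in, once; it reports no verdict.
Trained networks look in the newest picture that a camera, given by its name, has taken for a name from the list of things; names that differ only in an ending like _2 or _b are one class to them, and where a whole thing is asked for, a point or a joint stands for the part that bears it (a point fixed in the world has none). Each returns a list of dicts, best first, with "confidence" (0 to 1); they miss things now and then, are a little off and sometimes report something else, mostly with a low value. They report only what shows in the picture. A call takes as long as a camera call. They do not tell look-alikes from the thing itself.
- bot.search_frame(camera, thing): "bbox" ([left, top, width, height] in pixels, round what is visible of it).
Readings, each from a call of its own:
- bot.read_clock(): time.
- bot.read_joint_positions(): joint angles.
- bot.read_joint_vel(): joint speeds.
- bot.read_joint_efforts(): joint torques, N m.
- bot.read_position(): TCP position.
- bot.read_tool_rot(): TCP orientation.
- bot.read_ft_force(): force on the tool from outside, world axes, zero at the start.
- bot.read_moment(): the same for the moment, N m.
- bot.read_gripper_width(): opening from 0.0 (shut) to 1.0 (fully open).
Only numpy, scipy, OpenCV 4.12 (cv2) and the standard library are available. Lean on these libraries where they do the work, as an engineer would, in place of code of your own. Each camera call takes 0.05 s, during which the arm holds its last target.

## Working session

There is one attempt and no reset: what is moved stays moved. The work goes in short steps, each a Python script; the robot and the scene stay as the last script left them, time stands still between calls to the robot, and variables do not carry over. Pictures are saved under pics/ and viewed, and the job is handed in when it is done.

```bash
ls; mkdir -p pics; python3 - <<'E'
from cell import bot
import cv2,numpy as np
for n in("scene","top"):
    im=bot.camera(n); cv2.imwrite(f"pics/{n}0.png",im[:,:,::-1])
    c=bot.calibration(n);print(n,np.round(c["mtx"],1).tolist(),np.round(c["extrinsics"],3).tolist())
    for t in("guard","pin_left","slitter_seat"):
        try: print(t,[(np.round(d["bbox"]).tolist(),round(d["confidence"],2)) for d in bot.search_frame(n,t)])
        except Exception as e: print(t,e)
print(bot.read_clock(),bot.read_tool_rot(),bot.grip_depth)
E
```

```text
pics
scene [[544.2, 0.0, 283.1], [0.0, 544.2, 211.7], [0.0, 0.0, 1.0]] [[-0.595, 0.804, 0.003, 0.286], [0.611, 0.455, -0.648, -0.296], [-0.522, -0.383, -0.762, 1.57], [0.0, 0.0, 0.0, 1.0]]
guard [([280.0, 253.0, 16.0, 60.0], 0.91), ([350.0, 168.0, 34.0, 53.0], 0.84), ([393.0, 239.0, 41.0, 47.0], 0.63), ([308.0, 211.0, 40.0, 51.0], 0.62)]
pin_left [([388.0, 244.0, 22.0, 27.0], 0.72), ([304.0, 211.0, 50.0, 50.0], 0.62), ([371.0, 186.0, 11.0, 24.0], 0.61), ([278.0, 257.0, 15.0, 20.0], 0.59), ([336.0, 219.0, 13.0, 27.0], 0.5)]
slitter_seat [([150.0, 133.0, 95.0, 82.0], 0.89)]
top [[393.9, 0.0, 281.0], [0.0, 393.9, 210.7], [0.0, 0.0, 1.0]] [[0.023, -1.0, 0.006, 0.006], [-0.991, -0.023, -0.128, 0.506], [0.128, -0.003, -0.992, 0.844], [0.0, 0.0, 0.0, 1.0]]
guard [([194.0, 187.0, 45.0, 24.0], 0.87), ([205.0, 110.0, 37.0, 46.0], 0.87), ([110.0, 203.0, 51.0, 36.0], 0.85), ([190.0, 262.0, 56.0, 29.0], 0.69)]
pin_left [([194.0, 193.0, 11.0, 14.0], 0.64), ([224.0, 132.0, 19.0, 20.0], 0.47)]
slitter_seat [([364.0, 163.0, 70.0, 88.0], 0.56), ([229.0, 184.0, 0.0, 17.0], 0.37)]
0.4 [-0.59473131  0.59476883  0.38238826 -0.38252311] 0.0187
```

View pics/scene0.png

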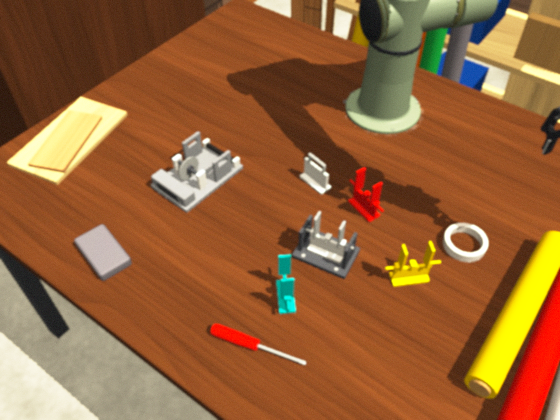

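View pics/top0.png

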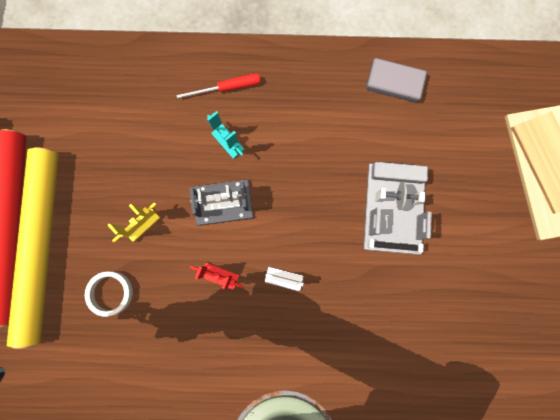

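```bash
python3 - <<'E'
import cv2
t=cv2.imread("pics/top0.png");s=cv2.imread("pics/scene0.png")
f=lambda im,x,y,w,h,k:cv2.resize(im[y:y+h,x:x+w],None,fx=k,fy=k,interpolation=cv2.INTER_CUBIC)
import numpy as np
cv2.imwrite("pics/c1.png",np.hstack([f(t,180,165,80,80,5),f(t,356,155,80,100,5)[:400]]))
cv2.imwrite("pics/c1b.png",f(t,350,155,100,105,5))
cv2.imwrite("pics/c2.png",np.hstack([f(s,285,195,80,90,5),f(s,145,125,80,90,5)]))
cv2.imwrite("pics/c3.png",f(s,145,120,105,95,6))
E
```

```text
(no output)
```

View pics/c1.png

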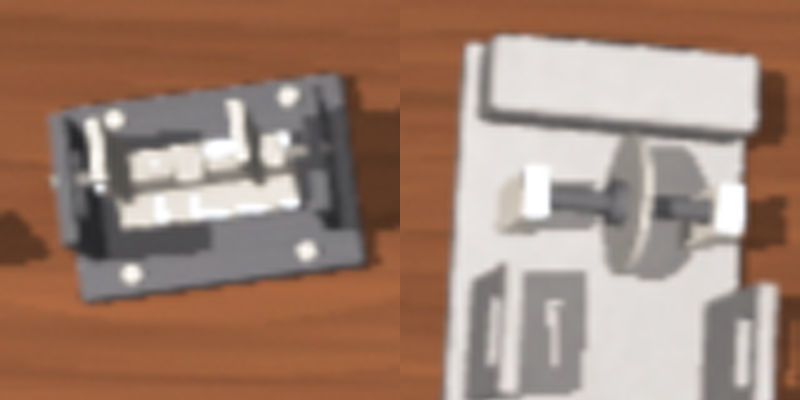

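View pics/c1b.png

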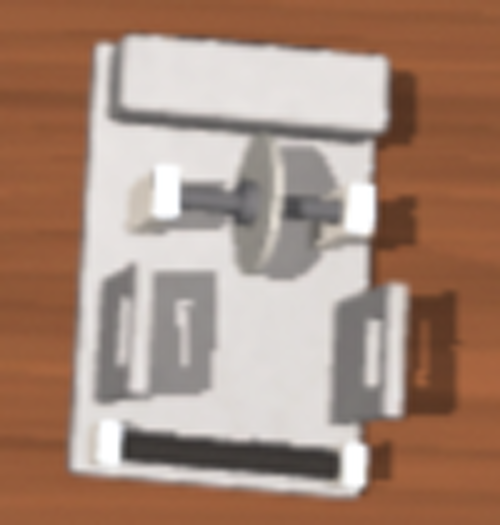

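View pics/c2.png

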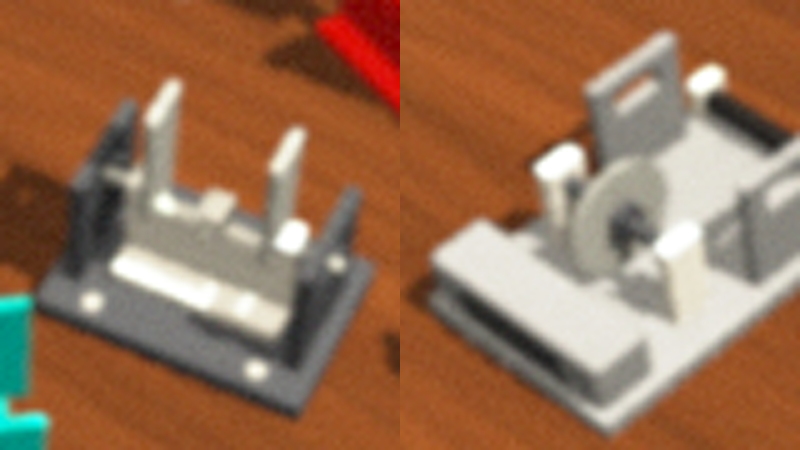

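View pics/c3.png

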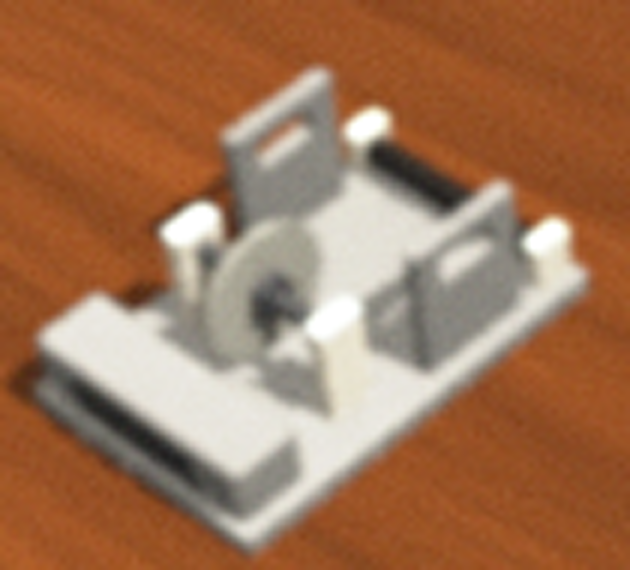

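```bash
cat > h.py <<'E'
from cell import bot
import numpy as np,cv2
from scipy.spatial.transform import Rotation as Rn
from scipy.optimize import least_squares
C={n:bot.calibration(n) for n in("scene","top")}
def proj(n,P):
    c=C[n];q=(c["extrinsics"]@np.c_[P,np.ones(len(P))].T)[:3];q=c["mtx"]@q;return (q[:2]/q[2]).T
def crop(px,off,k): return (np.array(px,float)+.5)/k-.5+off
def fit(obs,x0):  # obs: list of (cam, model pts, px); plus z
    def w(p,M):
        c,s=np.cos(p[2]),np.sin(p[2]);M=np.array(M,float)
        return np.c_[p[0]+c*M[:,0]-s*M[:,1],p[1]+s*M[:,0]+c*M[:,1],M[:,2]]
    f=lambda p:np.concatenate([(proj(n,w(p,M))-px).ravel() for n,M,px in obs])
    r=least_squares(f,x0);return r.x,np.round(r.fun.reshape(-1,2),1).tolist()
def q(yaw): # tool y down, tool x along guard y at yaw
    x=np.array([-np.sin(yaw),np.cos(yaw),0]);y=np.array([0,0,-1.]);z=np.cross(x,y)
    o=Rn.from_matrix(np.c_[x,y,z]).as_quat();return [o[3],*o[:3]]
E
python3 - <<'E'
from h import *
w=bot.read_tool_rot();print(np.round(Rn.from_quat([*w[1:],w[0]]).as_matrix(),3).tolist())
z=.079
S=[("top",[[.028,.057,z],[.028,.05,z],[-.028,.057,z],[-.028,.05,z],[.028,-.05,z],[.028,-.057,z],[-.028,-.05,z],[-.028,-.057,z]],
  crop([(135,265),(153,265),(130,395),(149,395),(388,283),(408,283),(383,415),(403,415)],[350,155],5)),
 ("scene",[[.028,-.057,z],[.028,-.05,z],[-.028,-.057,z],[-.028,-.05,z],[.028,.05,z],[.028,.057,z],[-.028,.05,z],[-.028,.057,z]],
  crop([(222,133),(243,142),(312,67),(332,75),(405,258),(427,265),(495,182),(513,188)],[145,120],6))]
for o in(S,S[:1],S[1:]): print(*fit(o,[.45,-.28,0]))
z=.124
G=[("top",[[.013,.0285,z],[-.013,.0285,z],[.013,-.0285,z],[-.013,-.0285,z]],crop([(95,118),(101,190),(235,98),(241,160)],[180,165],5)),
("scene",[[.013,-.0285,z],[-.013,-.0285,z],[.013,.0285,z],[-.013,.0285,z]],crop([(153,118),(177,82),(276,160),(300,130)],[285,195],5))]
for o in(G,G[:1],G[1:]): print(*fit(o,[.45,.15,0]))
E
```

```text
[[0.415, -0.0, -0.91], [0.91, -0.0, 0.415], [-0.0, -1.0, 0.0]]
[ 0.48128813 -0.23930945 -0.05416455] [[0.1, -0.4], [-0.2, -0.1], [-0.1, 0.0], [-0.6, 0.3], [0.1, -0.1], [-0.6, 0.2], [0.3, -0.0], [-0.4, 0.2], [-0.1, 0.6], [-1.6, 0.3], [1.0, 0.2], [-0.4, -0.0], [0.1, -1.0], [-1.5, -0.8], [1.1, -0.5], [0.1, -0.3]]
[ 0.48130511 -0.2396735  -0.05198042] [[0.2, -0.3], [-0.1, -0.1], [0.1, 0.1], [-0.4, 0.3], [0.2, -0.2], [-0.5, 0.1], [0.5, -0.1], [-0.2, 0.2]]
[ 0.48157462 -0.23850942 -0.05807816] [[0.1, 0.7], [-1.4, 0.5], [1.2, 0.3], [-0.2, 0.2], [0.2, -0.7], [-1.4, -0.6], [1.2, -0.3], [0.3, -0.0]]
[0.52666316 0.15454887 0.18194765] [[-0.4, 0.8], [0.1, -0.9], [-0.2, 0.4], [0.4, 0.6], [-0.4, 0.7], [-0.3, -0.5], [0.2, 1.7], [0.1, -1.0]]
[0.52707621 0.15457057 0.19037836] [[-0.4, 0.7], [0.2, -1.0], [-0.3, 0.1], [0.5, 0.3]]
[0.52597842 0.15439842 0.16797076] [[-0.3, 0.3], [-0.0, -0.9], [0.1, 1.6], [0.2, -1.1]]
```

```bash
python3 - <<'E'
from h import *
g=[.5265,.1545];s=[.4813,-.2393]
for gy,sy in((.165,-.053),(.165+np.pi,-.053+np.pi)):
    for p,y in((g,gy),(s,sy)):
        for z in(.25,.09): 
            r=bot.solve_ik([*p,z],q(y));print(None if r is None else np.round(r,2))
bot.move_pose([*g,.19],q(.165)) if bot.solve_ik([*g,.09],q(.165)) is not None else print("no")
for n in("scene","top"):
    cv2.imwrite(f"pics/{n}1.png",bot.camera(n)[:,:,::-1])
print(bot.read_position(),bot.read_clock())
s=cv2.imread("pics/scene1.png")[130:290,230:430];t=cv2.imread("pics/top1.png")[110:270,140:340]
cv2.imwrite("pics/d1.png",np.hstack([cv2.resize(a,(400,320)) for a in(s,t)]))
E
```

```text
[ 0.15  0.31 -0.16  1.09  0.   -0.01]
[ 0.15  0.46 -0.39  0.72  0.   -0.01]
[-0.6   0.29 -0.19  1.09  0.   -0.55]
[-0.6   0.44 -0.42  0.71  0.   -0.55]
[ 0.15  0.31 -0.16  1.09  0.    3.13]
[ 0.15  0.46 -0.39  0.72  0.    3.13]
[-0.6   0.29 -0.19  1.09  0.    2.6 ]
[-0.6   0.44 -0.42  0.71  0.    2.6 ]
[0.5262587  0.15541283 0.19013772] 2.175
```

View pics/d1.png

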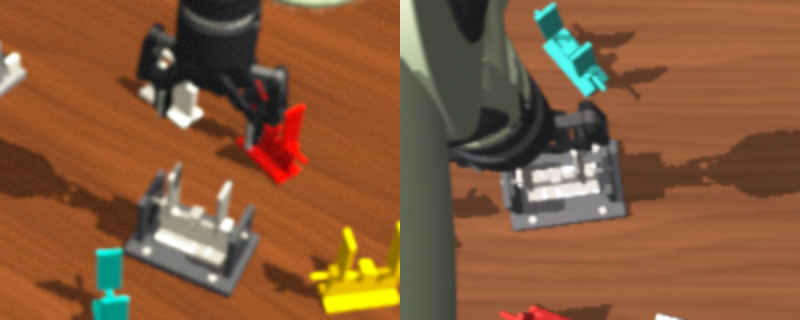

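The gripper stands above the bracketed light-grey guard, which is near (210,215) in the left crop. The confusables are turquoise (230,135), red (217,275), yellow (140,222) and the wire-loop plate (285,278), all in top-view pixels. I chose (222,202), the grey one in the dark bracket, and the close crop confirmed it.

```bash
python3 - <<'E'
from h import *
g=[.5265,.1545]
print(bot.move_linear([*g,.093],speed=.08,until_force=8),bot.read_position(),bot.read_ft_force())
cv2.imwrite("pics/s2.png",cv2.resize(bot.camera("scene")[170:290,260:420,::-1],(640,480)))
E
```

```text
False [0.52696525 0.15456324 0.09352925] [-0.42320853 -0.63435562  0.05979256]
```

View pics/s2.png

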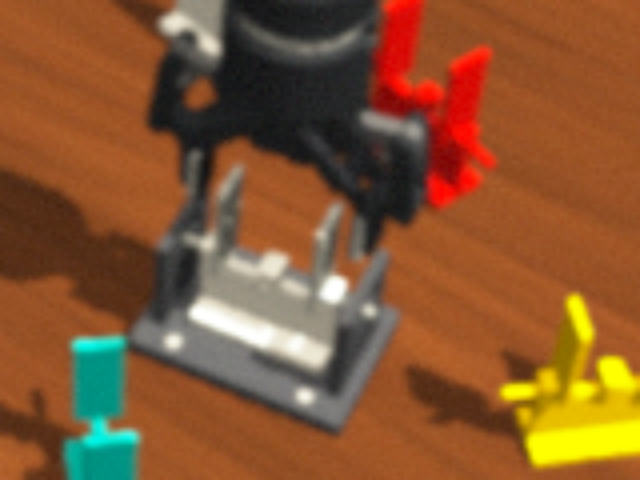

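The fingers straddle both tabs: fingers at about (200,170) and (362,240), tabs at (232,200) and (330,240). Closing.

```bash
python3 - <<'E'
from h import *
bot.set_gripper(0.0,grasp_force=25);bot.wait(.3)
print(bot.read_gripper_width(),bot.read_gripper_width()*85,bot.read_position(),bot.read_ft_force(),bot.read_moment(),bot.read_clock())
cv2.imwrite("pics/s3.png",cv2.resize(bot.camera("scene")[170:290,260:420,::-1],(640,480)))
E
```

```text
0.2770844645452914 23.552179486349768 [0.52751043 0.15463782 0.09435315] [-1.21375286  0.04431802  8.18159385] [-0.08616301  0.25081251 -0.02687656] 4.475
```

View pics/s3.png

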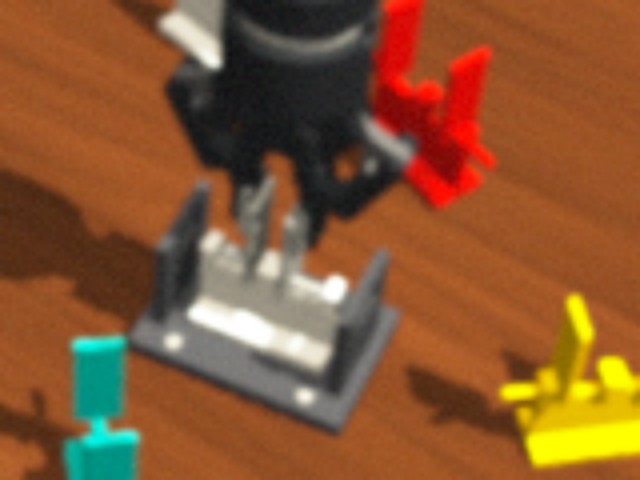

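```bash
python3 - <<'E'
from h import *
n="scene";im=bot.camera(n)[:,:,::-1].copy()
k=8;x0,y0=290,190
c=cv2.resize(im[y0:y0+75,x0:x0+95],None,fx=k,fy=k,interpolation=cv2.INTER_CUBIC)
p=np.array(bot.read_position());ca,sa=np.cos(.165),np.sin(.165)
def box(dx,y1,y2,z1,z2,col):
    M=[[a,b,z] for z in(z1,z2) for a,b in((-dx,y1),(dx,y1),(dx,y2),(-dx,y2))]
    P=np.array([[p[0]+ca*a-sa*b,p[1]+sa*a+ca*b,z] for a,b,z in M])
    u=(((proj(n,P)-[x0,y0])+.5)*k-.5).astype(int)
    for i in range(4):
        for a,b in((i,(i+1)%4),(i+4,(i+1)%4+4),(i,i+4)): cv2.line(c,u[a].tolist(),u[b].tolist(),col,1)
for s in(1,-1):
    box(.013,s*.008,s*.013,.08,.124,(0,255,0))
    box(.011,s*.013,s*.016,.094,.132,(0,0,255))
cv2.imwrite("pics/s4.png",c)
E
```

```text
(no output)
```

View pics/s4.png

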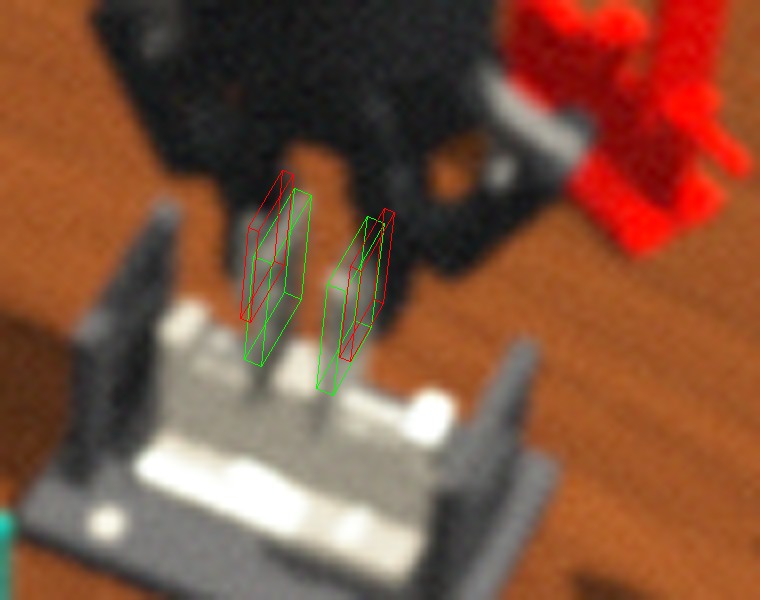

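The predicted tab boxes, drawn from the TCP, coincide with the tabs at (285,270) and (350,300), so the grip is centred. Lifting.

```bash
python3 - <<'E'
from h import *
p=bot.read_position()
bot.move_linear([p[0],p[1],.115],speed=.05)
print(bot.read_ft_force(),bot.read_gripper_width())
bot.move_linear([p[0],p[1],.25],speed=.12);bot.wait(.2)
print(bot.read_ft_force(),bot.read_gripper_width(),bot.read_position(),bot.read_clock())
cv2.imwrite("pics/s5.png",cv2.resize(bot.camera("scene")[130:290,230:430,::-1],(750,600),interpolation=cv2.INTER_CUBIC))
E
```

```text
[-0.65390063 -0.05827669 -2.56687903] 0.27584863638479923
[ 0.26895416 -0.16783295 -3.25010097] 0.27692451243559707 [0.52718985 0.15458264 0.24935351] 6.6417
```

View pics/s5.png

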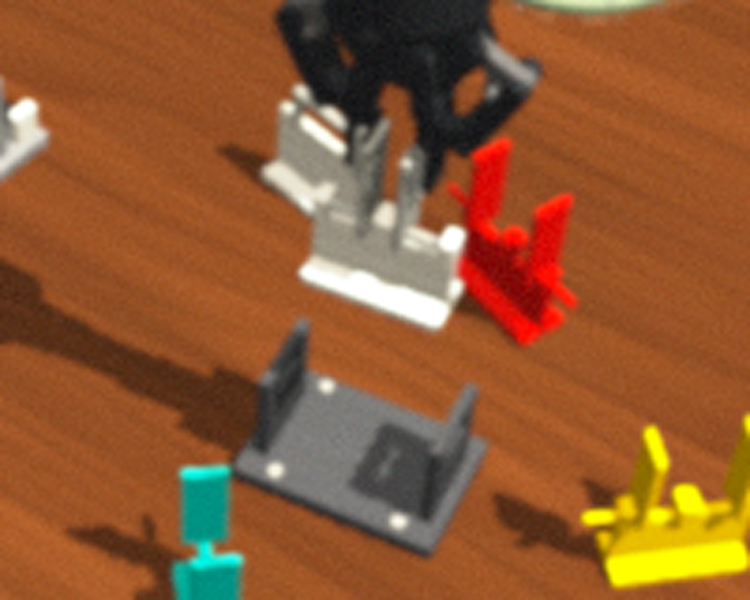

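```bash
python3 - <<'E'
from h import *
p=np.array(bot.read_position())
def W(v,M):
    c,s=np.cos(v[2]),np.sin(v[2]);return np.array([[v[0]+c*a-s*b,v[1]+s*a+c*b,v[3]+z] for a,b,z in M])
M=[[.017,-.04,0],[.017,.04,0],[-.017,.04,0],[.017,-.04,.008],[.017,.04,.008]]
px=crop([(300,277),(441,329),(463,297),(301,266),(440,317)],[230,130],3.75)
for yaw in (None,.165):
    f=lambda v:(proj("scene",W([v[0],v[1],v[2] if yaw is None else yaw,v[3]],M))-px).ravel()
    r=least_squares(f,[p[0],p[1],.165,p[2]-.08]);print(np.round(r.x,4),np.round(r.fun,1),r.x[[0,1]]-p[:2],r.x[3]-p[2])
E
```

```text
[0.5363 0.1607 0.1395 0.1826] [ 0.4 -0.1 -0.8  0.7  0.3 -2.2  0.3  0.2 -0.1  1.3] [0.00898402 0.00613985] -0.06691505629920705
[0.5353 0.1599 0.1606 0.1809] [ 0.2  0.4 -0.6  0.5  0.1 -2.6  0.1  0.7  0.1  1.1] [0.00799192 0.00526999] -0.06853667654385337
```

The door hangs free with pins in (foot edge (302,278)–(440,328) in the crop), and the bracket is empty. The force reading of -3 N matches the door's weight. Moving to the slitter.

```bash
python3 - <<'E'
from h import *
s=[.4813,-.2393];Q=q(-.053)
bot.move_pose([*s,.25],Q)
bot.move_linear([*s,.185],speed=.1);bot.wait(.2)
print(bot.read_position(),bot.read_ft_force(),bot.read_gripper_width(),bot.read_clock())
a=bot.camera("scene")[90:250,120:280,::-1];b=bot.camera("top")[130:290,330:490,::-1]
cv2.imwrite("pics/s6.png",np.hstack([cv2.resize(i,(400,400),interpolation=cv2.INTER_CUBIC) for i in(a,b)]))
E
```

```text
[ 0.48178438 -0.23961012  0.18577631] [-0.91672843 -1.1108282  -3.6150714 ] 0.2774952407571957 9.1667
```

View pics/s6.png

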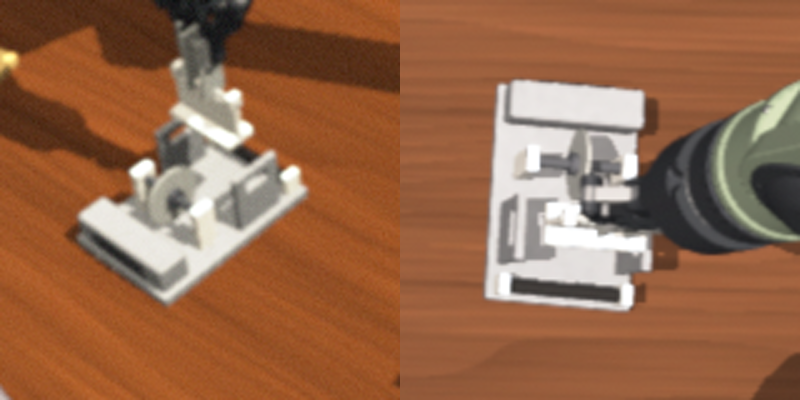

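```bash
cat >> h.py <<'E'
def overlay(out,yaw,pos,dz,seat=None):
    ims=[]
    for n,(x0,y0,w,h) in(("scene",(150,110,90,90)),("top",(360,170,90,90))):
        k=4.4*1
        c=cv2.resize(bot.camera(n)[y0:y0+h,x0:x0+w,::-1],None,fx=k,fy=k,interpolation=cv2.INTER_CUBIC)
        def box(v,ya,X,Y,Z,col):
            ca,sa=np.cos(ya),np.sin(ya)
            P=np.array([[v[0]+ca*a-sa*b,v[1]+sa*a+ca*b,z] for z in Z for a,b in((X[0],Y[0]),(X[1],Y[0]),(X[1],Y[1]),(X[0],Y[1]))])
            u=(((proj(n,P)-[x0,y0])+.5)*k-.5).astype(int)
            for i in range(4):
                for a,b in((i,(i+1)%4),(i+4,(i+1)%4+4),(i,i+4)): cv2.line(c,u[a].tolist(),u[b].tolist(),col,1)
        z=pos[2]+dz
        box(pos,yaw,(-.017,.017),(-.04,.04),(z,z+.008),(0,255,0))
        if seat is not None:
            for s in(1,-1): box(seat,seat[2],(-.028,.028),(s*.05,s*.057),(.012,.079),(0,0,255))
        ims.append(c)
    cv2.imwrite(out,np.hstack(ims))
E
python3 - <<'E'
from h import *
overlay("pics/s7.png",-.053,bot.read_position(),-.081,[.4813,-.2393,-.053])
E
```

```text
(no output)
```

View pics/s7.png

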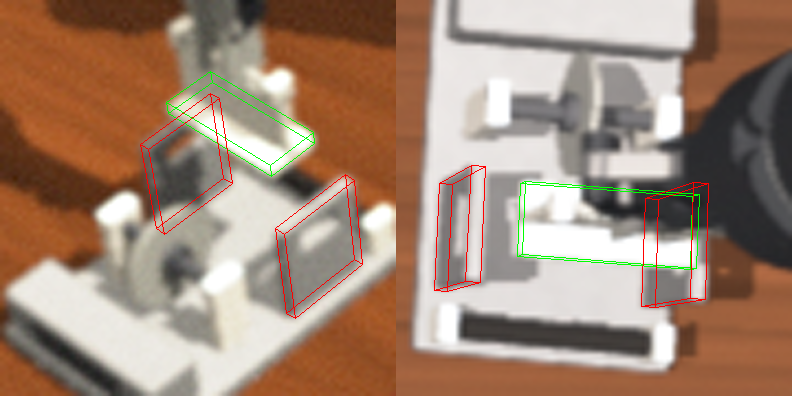

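The overlays match both the foot (green) and the ears (red) to about 1 px in both views. Lowering until contact.

```bash
python3 - <<'E'
from h import *
s=[.4813,-.2393]
print(bot.move_linear([*s,.11],speed=.08,until_force=10),bot.read_position(),bot.read_ft_force())
print(bot.move_linear([*s,.088],speed=.025,until_force=6),bot.read_position(),bot.read_ft_force(),bot.read_clock())
overlay("pics/s8.png",-.053,bot.read_position(),-.081,[.4813,-.2393,-.053])
E
```

```text
False [ 0.48170365 -0.23956938  0.11050431] [-0.40119035 -0.03256042 -2.03620112]
True [ 0.48114857 -0.2392397   0.09433723] [-1.02055467  1.2236112   5.67250554] 11.0917
```

View pics/s8.png

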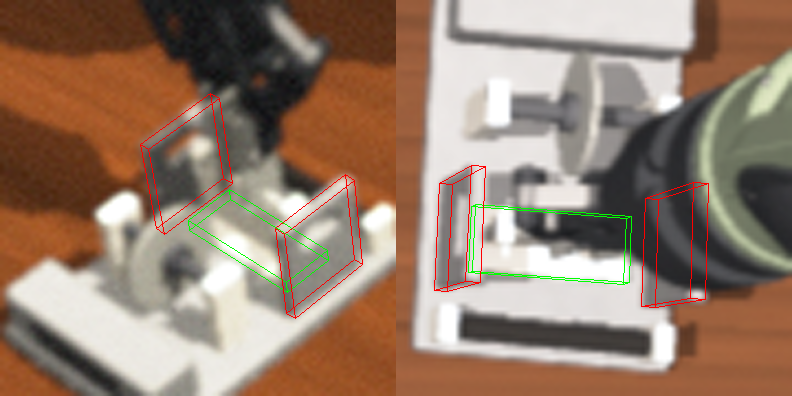

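```bash
python3 - <<'E'
from h import *
s=[.4813,-.2393];z0=.0943
for o in(.36,.44,.52,.6,.68,.76):
    bot.set_gripper(o)
    bot.move_linear([*s,z0-.010*(o*o-.077)],speed=.05)
    print(o,round(bot.read_gripper_width(),3),np.round(bot.read_ft_force(),1))
bot.set_gripper(1.0);bot.wait(.2)
print(bot.read_position(),bot.read_ft_force(),bot.read_clock())
overlay("pics/s9.png",-.053,[*s,.012],0,[.4813,-.2393,-.053])
E
```

```text
0.36 0.36 [-0.9  0.   1.8]
0.44 0.443 [ 0.1 -0.1 -3.3]
0.52 0.524 [-0.   0.4 -3.1]
0.6 0.602 [-0.  -0.9 -2.6]
0.68 0.682 [-0.9  0.4 -2.8]
0.76 0.762 [-1.  -0.4  0.4]
[ 0.48130368 -0.2393007   0.08929518] [0.9950002  0.40996243 0.36980948] 14.6833
```

View pics/s9.png

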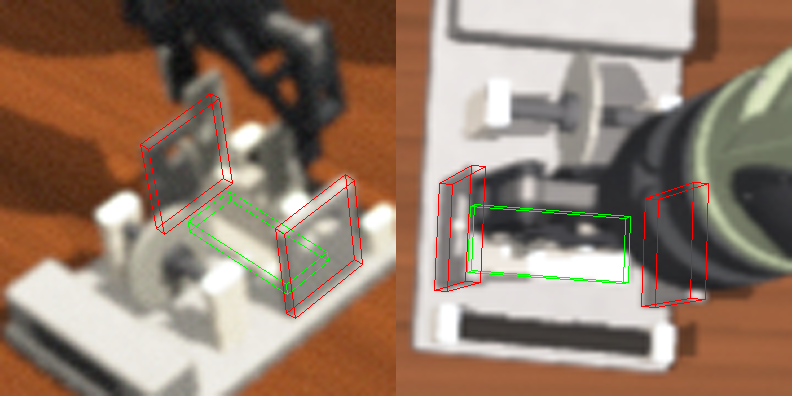

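The fingers are clear of the tabs and the force is about zero. Retreating straight up, then looking again.

```bash
python3 - <<'E'
from h import *
s=[.4813,-.2393]
print(bot.move_linear([*s,.16],speed=.06,until_force=5),bot.read_ft_force())
bot.move_linear([*s,.28],speed=.2)
bot.move_pose([.42,.05,.3],q(0))
bot.wait(.3)
print(bot.read_clock())
overlay("pics/s10.png",-.053,[*s,.012],0)
E
```

```text
False [ 0.04253108 -0.0161667  -0.57627186]
18.3
```

View pics/s10.png

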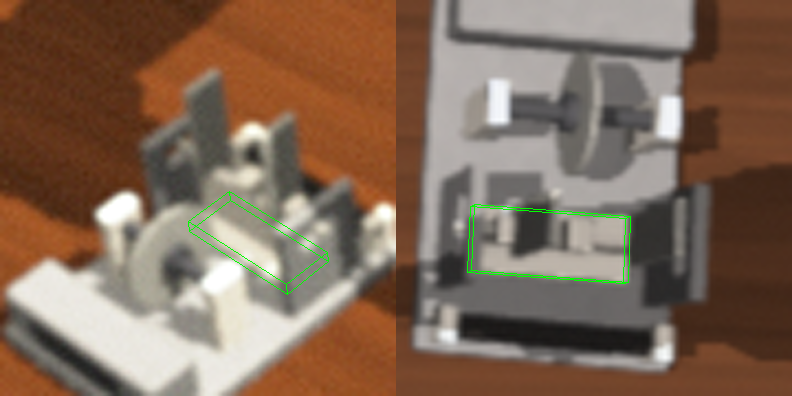

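The foot fills the predicted box in the top view. The arm shades the scene, so I'm moving it aside to check the pins.

```bash
python3 - <<'E'
from h import *
bot.goto_joints([1.009,.326,-.193,1.052,0,1.437]);bot.wait(.2)
ims=[]
for n,(x,y,w,h) in(("scene",(170,118,66,66)),("top",(362,195,72,72))):
    c=bot.camera(n)[y:y+h,x:x+w,::-1];ims.append(cv2.resize(c,(400,400),interpolation=cv2.INTER_CUBIC))
cv2.imwrite("pics/s11.png",np.hstack(ims));print(bot.read_clock())
overlay("pics/s12.png",-.053,[.4813,-.2393,.012],0,[.4813,-.2393,-.053])
E
```

```text
20.5
```

View pics/s11.png

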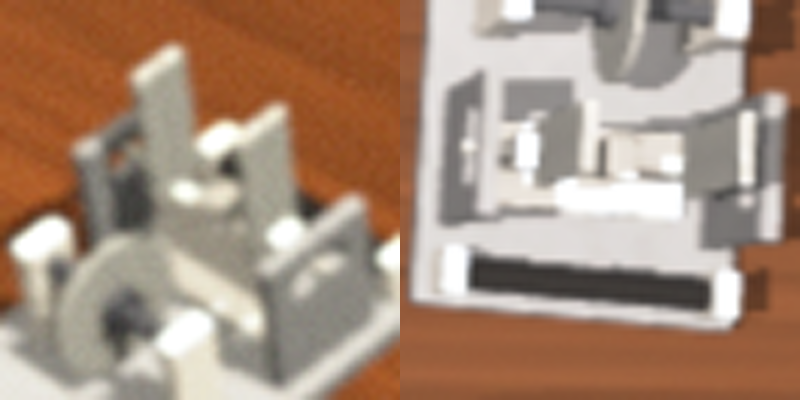

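View pics/s12.png

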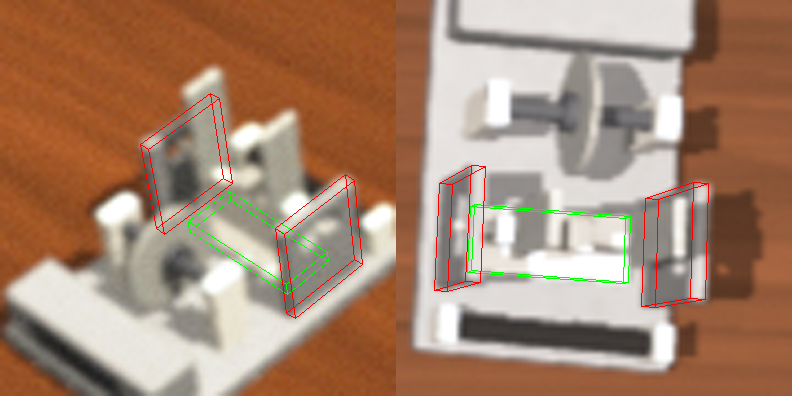

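```bash
python3 - <<'E'
from h import *
k=400/66
z=.124
px=crop([(138,78),(178,48),(243,137),(282,107)],[170,118],k)
M=[[.013,-1,z],[-.013,-1,z],[.013,1,z],[-.013,1,z]]
s=[.4813,-.2393];ya=-.053;c,sn=np.cos(ya),np.sin(ya)
def f(v):
    P=np.array([[s[0]+v[0]+c*a-sn*b,s[1]+sn*a+c*b,z] for a,b in((.013,v[1]),(-.013,v[1]),(.013,v[2]),(-.013,v[2]))])
    return (proj("scene",P)-px).ravel()
r=least_squares(f,[0,-.028,.028]);print(np.round(r.x*1e3,1),np.round(r.fun,1))
im=bot.camera("scene")[120:175,165:240,::-1]
cv2.imwrite("pics/s13.png",cv2.resize(im,(750,550),interpolation=cv2.INTER_CUBIC))
E
```

```text
[ -0.6 -27.8  29.9] [-0.4  0.   0.7 -0.5 -0.7  0.6  0.5 -0.1]
```

View pics/s13.png

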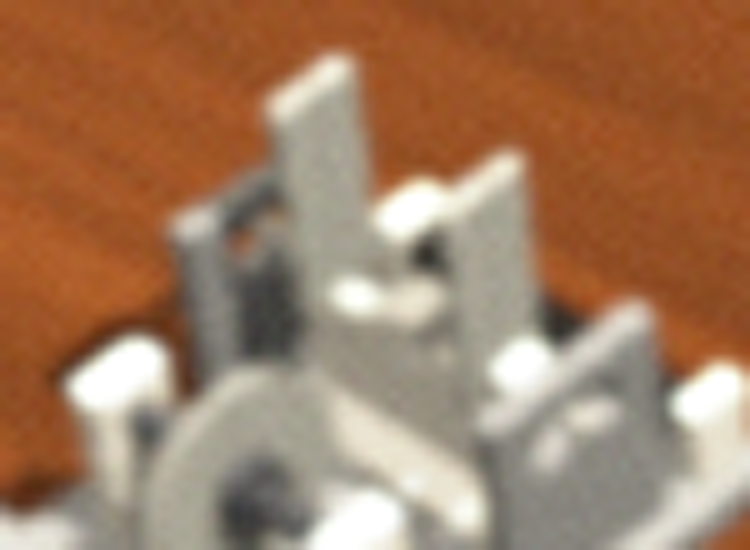

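The tab centres measure 57.7 mm apart (57 expected when sprung out) and are centred to about 1 mm. A pin shows in the near ear's slot at (548,450), and something light shows in the far slot at (262,235). Handing in.

```bash
python3 - <<'E'
from cell import bot
print(bot.read_clock());bot.close_job()
E
```

```text
20.65
the job is handed in; nothing more can be done
```

The guard door now stands between the slitter's ears with both pins sprung out, as far as the cameras show. I handed the job in at 20.65 s of the 48 s allowed.

I pinched the grey door's two tabs at 25 N, lifted it out of the dark bracket and carried it over to the slitter. I lowered it until it touched the base, then opened the gripper in steps and pulled straight up and well away.

**Position:** the foot matches its predicted place between the ears in both views. The door sits about 1 mm off centre in x and y. It looks upright and square.

**Pins:** the tab tops measure 57.7 mm apart, against 57 mm with both pins out. A pin shows clearly in the +y ear's slot. The −y slot is mostly hidden behind a tab, so that pin is inferred mainly from the tab spacing.

**Release:** the force reading was about −3 N, the door's weight, while the gripper opened. This means the door was briefly carried a little before it dropped free. The pictures afterwards show it seated.

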